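# Index the bearing fixture and hold the cap over the open block

### The arm

A 7-joint arm with a two-finger parallel gripper is mounted at the origin on a cart in front of the work surface, level with it; the furniture and walls round the work are solid. World frame = base frame: x ahead of the robot, y to its left, z up, the work surface at z = 0. Lengths are in m, angles in rad, forces in N, time in s.
With the tool pointing down it reaches from about 0.4 to 0.875 m from the base axis. Payload 4.4 kg.
Tool frame: the origin (TCP) lies between the finger pads; the fingertips stand 17 mm ahead of it and the grasp point (between the pads) lies 2 mm behind it; z points along the fingers, y is the line along which they close (so a half turn about z gives the same grasp; the last joint's range is limited). The gripper opens to 85 mm and grips with 20 to 120 N. Pads are 22 mm wide; open, the fingers measure 114 mm over their backs; the gripper's body (76 mm by 85 mm) begins 54 mm behind the grasp point. The pads swing forward as they close: fully open they stand 13 mm farther back than shut.
Start: joints at [1.06, 0.628, 0.038, 1.517, -0.027, 0.996, -0.02], TCP at [0.28, -0.587, 0.248] pointing down, gripper open.
Joint ranges: [-3.06, 3.06], [-0.37, 2.12], [-1.25, 1.32], [0.18, 2.47], [-1.1, 4.24], [0.23, 1.98], [-2.94, 2.94]. Speed limits (rad/s): [2.57, 2.57, 3.14, 3.14, 3.14, 3.14, 3.14].

### API

Orientations are given as [roll, pitch, yaw] about the fixed x, y, z axes, in that order (R = Rz(yaw) Ry(pitch) Rx(roll)).
In Python, from rig import monitor, viewer, ctrl gives the robot as it stands. The module is installed in compiled form; this text tells all that it offers.
- The arm moves only by the shell command python3 -m jog 'ROWS' [FORCE]. ROWS is JSON, a list of rows, each a list of 7 numbers: the shift along the tool's x, y, z in mm, then the turn, a rotation vector about the tool's x, y, z in degrees, then the closure, from 0 (fully open) to 1 (shut). In form: [[x, y, z, rx, ry, rz, gripper], ...]. A call has 1 to 8 rows; each row shifts and turns the commanded pose from where the row before left it, along the tool's axes as they then stand; what a row does not reach is not made up. A row lasts 1/10 s, in which the tool goes at most 50 mm and 8.59 degrees, less where a joint would pass 70% of its speed; a pose out of reach is approached as far as the arm can. A call with a gripper value outside its range is refused whole. The fingers move at their own pace and stop on an object; FORCE is the grip in N (left out, the last holds). Time passes only in rows, so rows that do not move let the fingers close. It gives the time, the measured TCP pose, the force, the opening and the grip force at its end, in the units of the state.
- monitor.state(): the state, without advancing time (a new reading comes with each control period).
- viewer.snapshot(name): name is "scene" or "top"; returns the picture (400x640x3 uint8, red, green, blue); there is no depth.
- viewer.camera_model(name): a dict with "vertical_fov" (degrees; the focal length in pixels is half the picture's height over the tangent of half this angle, whatever the lens; pixels are square), "cx", "cy" (the principal point, pixels), "R" (3x3) and "t" (3): a world point X has camera coordinates R X + t. Camera axes: x right, y down, z forward; pixel columns grow to the right and rows downward; lengths in m; the calibration is good to about 2 mm. A picture is of the moment at which its call begins. camera_model takes no time and is no camera call.
- ctrl.sign_off(): hands the job in; it is judged then, once.
The state is a dict: "time_s": time; "joints": joint angles; "qd": joint speeds; "tau": joint torques, N m; "tcp_pos": TCP position; "tcp_rot": TCP orientation; "wrist_force": force on the tool from outside, world axes, zero at the start; "torque": the same for the moment, N m; "opening": finger opening in m; "grasp_force": force on a finger pad.
Only numpy, scipy, OpenCV 4.12 (cv2) and the standard library are available. Lean on these libraries where they do the work, as an engineer would, in place of code of your own. Each camera call takes 0.05 s, during which the arm holds its last target. There are 200 camera calls.

### The job

Turn the round indexing plate by its upright black handle until the one bearing block without a cap (two bare studs) clicks in at the fixed pointer on the fixture's foot. Then pick up the cap that fits that block, the smaller of the two loose ones, carry it over the things on the bench without disturbing them or knocking it against the blocks, and hold it level about a centimetre above the tips of the two studs, its holes in line with them and touching nothing but the gripper, so that I can grease the bearing seat under it. Finish while still holding it there; do not put it down.

Things in the scene. Friction and masses are not known exactly. Their poses are not given: they have to be found in the camera images.
- turntable (a joint): steel plate, 260 mm across, top face 48 mm above the bench, on an upright axis; carries four bearing blocks a quarter turn apart, one of them open. Rad, growing counter-clockwise from above; 0: open block at the pointer; starts at 0.85 to 1.35. A spring ball clicks into a notch every quarter turn, also at 0 (about 5 N at the handle to enter, pulls in the last 0.04); elsewhere it stays put (1 N)
- indexer: green cast foot of the indexing fixture, fixed to the bench; origin on the plate's turning axis at bench height. Its -x axis points from the axis to the steel pointer, a small wedge at the rim, up to 152 mm out, 56 mm high. A spring plunger stands on its +y side, up to 170 mm out, 51 mm high
- handle_grip (a point): upright black handle for turning the plate: a sleeve 18 mm in diameter, 46 mm long, free to revolve on its pin (so this point's axes mean nothing); the point is mid-sleeve, 141 mm above the bench, 112 mm from the turning axis, and 135 degrees counter-clockwise from the open block round the plate. Caps and nuts on the plate stand up to 116 mm high
- stud_tips (a point): point midway between the tips of the open block's two studs, 80 mm from the turning axis, 108 mm above the bench; moves with the plate. y axis along the line through the studs (66 mm apart, 8 mm diameter, 30 mm long), x axis along the bore and the plate's radius, z up. At plate angle 0 it lies on the line from the turning axis to the pointer
- cap_center (a point): middle (half-way up) of the cap that fits: grey half-round cast cap, brass lined, standing on its joint faces, 90 mm long, 32 thick, 30 high plus a 7 mm grease nipple. y axis along its length, through two upright 13 mm holes 66 mm apart in the 16 mm high ears; x across the two flat faces, 32 mm apart, to grasp from above; underside 15 mm below; 0.2 to 0.4 kg; fits either way round
- big_cap_center (a point): middle (half-way up) of the other loose cap, of the same form but larger: 112 mm long, 36 mm thick, 38 mm high, holes 86 mm apart. It does not fit and stays where it is. Axes as for the smaller cap.
- oil_can: bench oil can with an upright spout, standing, 62 mm diameter, 151 mm high, origin in the middle of its underside; stays where it is
- grease_tin: round tin with lid, 64 mm diameter, 40 mm high, origin in the middle of its underside; stays where it is
- dust_brush: brush with wooden handle lying on the bench, 139 mm long (its y axis), 19 mm high; stays where it is
- spanner_13: open-ended spanner lying on the bench, 154 mm long (its y axis), 6 mm high; stays where it is
- bench_vice: blue bench vice bolted to the bench between the loose caps and the fixture, 190 mm long (its x axis, -95 to +95 mm), 130 mm wide, 114 mm high, origin in the middle of its underside; an obstacle
Things that resemble listed ones, but are neither listed nor needed, are in the scene too. What is shaped like the part that bears cap_center but blue, brown or red is not meant.

How it is judged:
By the outcome, as a careful person would: the job done as asked, in the order asked, and still so for the second after the job is handed in, while the arm keeps its last pose, push and grip.
It also fails if it takes over 58 s, if anything falls off the work surface, if the arm or the gripper's body presses on something with over 40 N, if the wrist force passes 120 N, or if a joint passes its speed limit or range.

## Working session

There is one attempt and no reset: what is moved stays moved. The work goes in short steps, Python scripts to look and compute and a shell command to move; the robot and the scene stay as the last step left them, time stands still between calls to the robot, and variables do not carry over. Pictures are saved under pics/ and viewed, at most 10 in all, crops included, and the job is handed in when it is done.

```bash
mkdir -p pics; cat > h.py <<'E'
import numpy as np, cv2
from rig import monitor, viewer, ctrl
def snap(n,f):
    im=viewer.snapshot(n); cv2.imwrite('pics/'+f,im[:,:,::-1]); return im
def cam(n):
    c=viewer.camera_model(n); f=200/np.tan(np.radians(c['vertical_fov'])/2); return c,f,np.array(c['R']),np.array(c['t'])
def proj(n,X):
    c,f,R,t=cam(n); p=R@np.array(X)+t; return np.round([c['cx']+f*p[0]/p[2],c['cy']+f*p[1]/p[2]],1)
def ray(n,uv,z):
    c,f,R,t=cam(n); d=R.T@np.array([(uv[0]-c['cx'])/f,(uv[1]-c['cy'])/f,1]); o=-R.T@t
    return np.round(o+d*(z-o[2])/d[2],4)
E
python3 - <<'E'
from h import *
for n in('scene','top'):
    im=snap(n,n+'0.png'); print(viewer.camera_model(n))
    big=cv2.resize(im,(800,500),interpolation=cv2.INTER_CUBIC); cv2.imwrite('pics/%s0b.png'%n,big[:,:,::-1])
print(monitor.state())
E
```

```text
{'vertical_fov': 44.45160819703347, 'cx': 317.41602283321987, 'cy': 203.46713108557472, 'R': array([[ 0.46029724, -0.88746538, -0.02305753],
       [-0.36315678, -0.16452959, -0.91708624],
       [ 0.81008864,  0.43050576, -0.39802159]]), 't': array([-0.21589201,  0.29903934,  1.14115822])}
{'vertical_fov': 55.05134457674106, 'cx': 317.9054320392541, 'cy': 205.1036332854388, 'R': array([[ 0.01256542, -0.99975191, -0.01839111],
       [-0.99442741, -0.01056893, -0.10489247],
       [ 0.10467207,  0.01960664, -0.9943135 ]]), 't': array([0.03080382, 0.50372798, 1.32784971])}
{'time_s': 0.1, 'joints': array([ 1.06018332,  0.62926639,  0.03845431,  1.51826806, -0.02697597,
        0.99631289, -0.0199955 ]), 'qd': array([-0.00012917, -0.0007839 ,  0.0008836 , -0.00142551, -0.00084284,
        0.00139445, -0.00021214]), 'tau': array([ 3.11626936e-03, -5.64529467e+01,  1.23045053e+00, -1.93972349e+01,
        1.12623084e-02,  5.42037291e-03,  9.63274346e-06]), 'tcp_pos': array([ 0.27947373, -0.58625699,  0.24747293]), 'tcp_rot': array([-3.13985677e+00,  4.41280628e-05,  4.44822897e-01]), 'wrist_force': array([-0.40781425, -0.28471565, -0.96361147]), 'torque': array([0.01997153, 0.00282963, 0.00526097]), 'grasp_force': 0.0, 'opening': 0.08524915029425525}
```

View pics/scene0b.png

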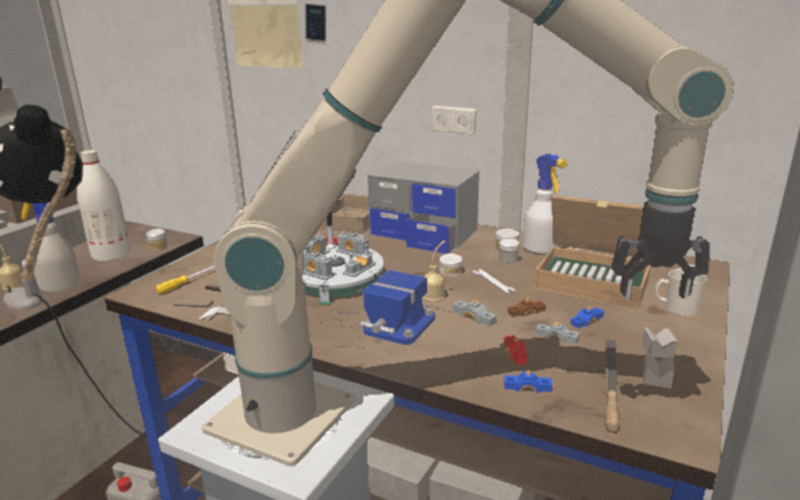

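View pics/top0b.png

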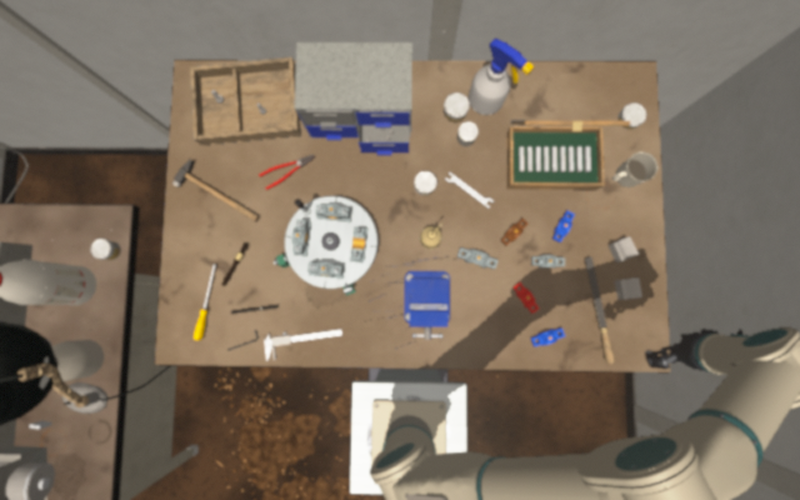

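The top view shows the plate at about (330,241) of the 800 px picture, the vice at (428,298), and two grey caps at (478,258) and (548,261). I'll enlarge the plate and the caps.

```bash
python3 - <<'E'
from h import *
im=cv2.imread('pics/top0.png')
a=cv2.resize(im[145:245,215:315],(600,600),interpolation=cv2.INTER_CUBIC)
cv2.imwrite('pics/c1.png',a)
b=cv2.resize(im[165:265,325:458],(798,600),interpolation=cv2.INTER_CUBIC)
cv2.imwrite('pics/c2.png',b)
E
```

```text
(no output)
```

View pics/c1.png

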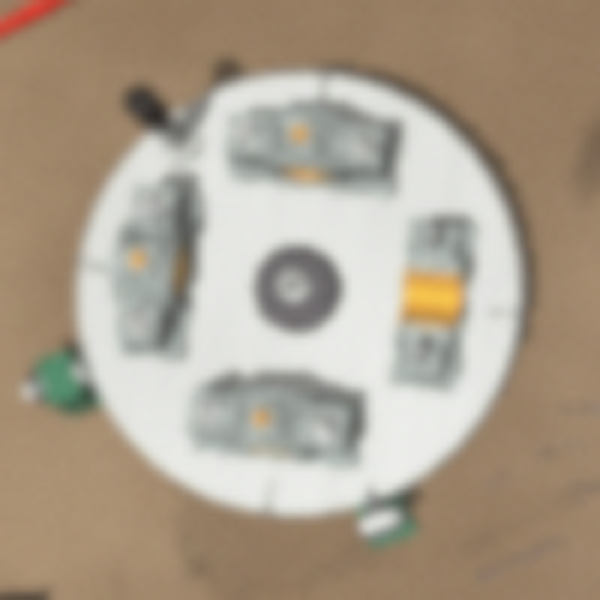

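View pics/c2.png

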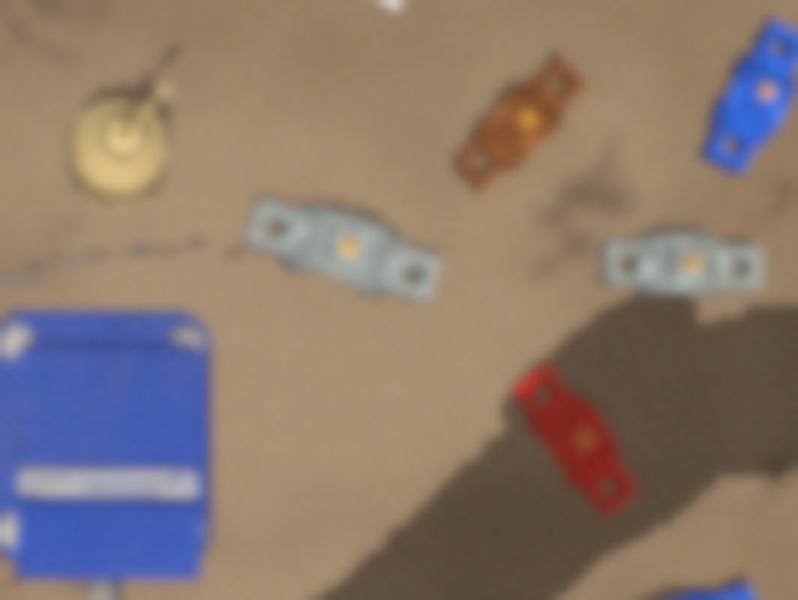

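The plate spans (77..525, 70..517) in the first crop. It shows the open block at (434,298), the handle top at (145,103), the pointer at (380,520) and the plunger at (45,388). In the second crop, the small cap's holes are at (630,263) and (741,268), and the big cap's holes at (278,228) and (413,272).

```bash
python3 - <<'E'
from h import *
A=lambda x,y:(215+x/6-.42,145+y/6-.42); B=lambda x,y:(325+x/6-.42,165+y/6-.42)
r=lambda q,z:ray('top',q,z)
c=r(A(301,293.5),.048); print('axis',c, r(A(77,293),.048),r(A(525,293),.048),r(A(301,70),.048),r(A(301,517),.048))
an=lambda p:(np.arctan2(p[1]-c[1],p[0]-c[0]), np.hypot(*(p-c)[:2]))
print('ptr',an(r(A(380,520),.056)),'plunger',an(r(A(45,388),.045)))
for q,z in(((434,298),.06),((495,313),.048),((325,85),.048),((95,265),.048),((269,490),.048)): print(an(r(A(*q),z)))
h=r(A(145,103),.164);print('handle',h,an(h))
for P,z in((((630,263),(741,268)),.016),(((278,228),(413,272)),.02)):
  p=[r(B(*q),z) for q in P]; print('cap',(p[0]+p[1])/2,np.linalg.norm(p[0]-p[1]),np.arctan2(*(p[0]-p[1])[[1,0]]))
print('oil',r(B(120,145),.08),'vice',[r(B(*q),.11) for q in((5,315),(208,315),(5,575),(200,575))])
E
```

```text
axis [0.5399 0.2225 0.048 ] [0.5389 0.3536 0.048 ] [0.5415 0.0919 0.048 ] [0.6725 0.2261 0.048 ] [0.41  0.219 0.048]
ptr (np.float64(-2.7766646306140714), np.float64(0.14066271716414416)) plunger (np.float64(1.934943289351178), np.float64(0.15892076642150957))
(np.float64(-1.6139167893313986), np.float64(0.078873316146844))
(np.float64(-1.6614562139956426), np.float64(0.1137672184770288))
(np.float64(-0.08701718147112839), np.float64(0.12427018950657466))
(np.float64(1.442682715246475), np.float64(0.12210065519889728))
(np.float64(3.0080124326629445), np.float64(0.11563009988752931))
handle [0.6266 0.2907 0.164 ] (np.float64(0.6665293187869409), np.float64(0.11030924711917856))
cap [ 0.49575 -0.39065  0.016  ] 0.06494074221934944 1.5353720148780972
cap [ 0.5024 -0.1904  0.02  ] 0.08311245394042943 1.2627435457711202
oil [ 0.5546 -0.0544  0.08  ] vice [array([0.4551, 0.0097, 0.11  ]), array([ 0.4564, -0.1017,  0.11  ]), array([0.3135, 0.0082, 0.11  ]), array([ 0.3149, -0.0975,  0.11  ])]
```

```bash
python3 -m jog '[[0,0,-20,0,0,8.5,0],[0,0,-20,0,0,8.5,0],[0,0,-20,0,0,8.5,0],[35,-35,0,0,0,0,0],[35,-35,0,0,0,0,0],[35,-35,0,0,0,0,0],[35,-35,0,0,0,0,0],[35,-35,0,0,0,0,0]]'
```

```text
time_s: 0.9
tcp_pos: [0.4557, -0.4101, 0.308]
tcp_rot: [-3.141, 0.0, -0.0]
wrist_force: [0.8, -0.7, -0.1]
opening: 0.0855
grasp_force: 0.0
```

```bash
python3 -m jog '[[10,-44,0,0,0,0,0],[10,-44,0,0,0,0,0],[10,-44,0,0,0,0,0],[10,-44,0,0,0,0,0],[10,-44,0,0,0,0,0],[10,-44,0,0,0,0,0],[10,-44,0,0,0,0,0],[10,-44,0,0,0,0,0]]'
python3 -m jog '[[12,-44,0,0,0,0,0],[12,-44,0,0,0,0,0],[12,-44,0,0,0,0,0],[12,-44,0,0,0,0,0],[12,-44,0,0,0,0,0],[12,-44,0,0,0,0,0],[12,-44,0,0,0,0,0],[0,0,0,0,0,0,0]]'
python3 - <<'E'
from h import *
a=snap('scene','s1.png');b=snap('top','t1.png');print(monitor.state()['tcp_pos'],monitor.state()['joints'])
for n in('scene','top'):print(n,proj(n,(.628,.2925,.141)),proj(n,(.628,.2925,.164)))
A=cv2.resize(a[100:250,200:340],(560,600),interpolation=2);cv2.imwrite('pics/s1c.png',A[:,:,::-1])
E
```

```text
time_s: 1.7
tcp_pos: [0.5347, -0.058, 0.3081]
tcp_rot: [-3.142, 0.0, -0.0]
wrist_force: [0.7, -0.8, 0.3]
opening: 0.0853
grasp_force: 0.0
time_s: 2.5
tcp_pos: [0.6177, 0.2575, 0.3067]
tcp_rot: [-3.136, 0.002, 0.01]
wrist_force: [0.5, 0.8, -0.5]
opening: 0.0857
grasp_force: 0.0
[0.61826901 0.24931498 0.30715496] [-0.45899576  0.60554407  0.05961343  1.38797475 -0.03702601  1.15109648
 -1.96321697]
scene [263.4 173.2] [263. 167.]
top [239.8 162.8] [238.2 161.3]
```

View pics/s1c.png

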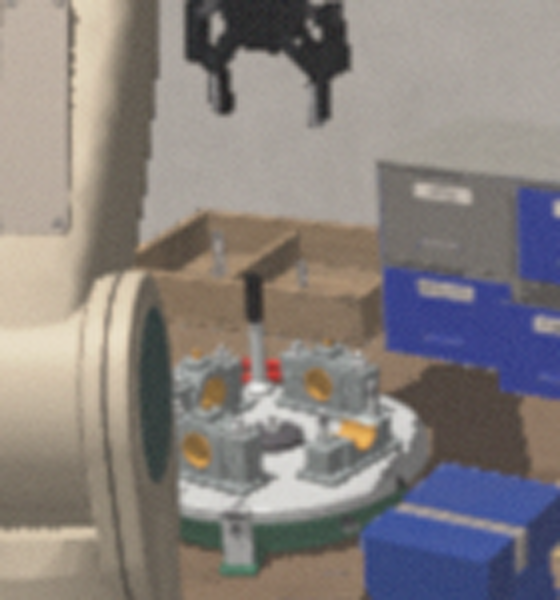

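Handle top sits at (254,275) in the crop, i.e. (263.5,169) in the picture, which matches my estimate. Moving over it, descending and gripping lightly.

```bash
python3 -m jog '[[5,-22,0,0,0,0,0],[5,-22,0,0,0,0,0],[0,0,-0,0,0,0,0],[0,0,40,0,0,0,0],[0,0,40,0,0,0,0],[0,0,40,0,0,0,0],[0,0,30,0,0,0,0],[0,0,12,0,0,0,0]]'
python3 -m jog '[[0,0,0,0,0,0,0.6],[0,0,0,0,0,0,1],[0,0,0,0,0,0,1],[0,0,0,0,0,0,1],[0,0,0,0,0,0,1],[0,0,0,0,0,0,1],[0,0,0,0,0,0,1],[0,0,0,0,0,0,1]]' 25
```

```text
time_s: 3.4
tcp_pos: [0.6272, 0.2884, 0.143]
tcp_rot: [3.137, 0.005, -0.003]
wrist_force: [-0.7, -0.8, 0.1]
opening: 0.0851
grasp_force: 0.0
time_s: 4.2
tcp_pos: [0.6301, 0.2931, 0.1481]
tcp_rot: [-3.14, -0.003, -0.0]
wrist_force: [0.4, 0.6, 6.3]
opening: 0.0173
grasp_force: 26.2
```

```bash
python3 -m jog '[[4.5,6.2,0,0,0,0,1],[4,6.4,0,0,0,0,1],[3.6,6.7,0,0,0,0,1],[3.2,6.9,0,0,0,0,1],[2.6,7.2,0,0,0,0,1],[2.2,7.2,0,0,0,0,1],[1.7,7.4,0,0,0,0,1],[1.2,7.5,0,0,0,0,1]]'
python3 -m jog '[[0.7,7.6,0,0,0,0,1],[0.2,7.6,0,0,0,0,1],[-0.4,7.6,0,0,0,0,1],[-0.8,7.6,0,0,0,0,1],[-1.4,7.5,0,0,0,0,1],[-1.9,7.4,0,0,0,0,1],[0,0,0,0,0,0,1],[0,0,0,0,0,0,1]]'
```

```text
time_s: 5.0
tcp_pos: [0.6535, 0.2376, 0.1481]
tcp_rot: [-3.139, -0.004, 0.0]
wrist_force: [1.2, 2.0, 5.5]
opening: 0.017
grasp_force: 26.4
time_s: 5.8
tcp_pos: [0.6495, 0.1905, 0.1481]
tcp_rot: [3.141, -0.003, -0.001]
wrist_force: [0.3, -1.0, 6.3]
opening: 0.0173
grasp_force: 26.5
```

```bash
python3 -m jog '[[-1.2,3.6,0,0,0,0,1],[-1.2,3.6,0,0,0,0,1],[-1.3,3.6,0,0,0,0,1],[-1.3,3.5,0,0,0,0,1],[0,0,0,0,0,0,1],[0,0,0,0,0,0,1]]'
python3 - <<'E'
from h import *
b=snap('top','t2.png');a=snap('scene','s2.png');print(monitor.state()['wrist_force'])
cv2.imwrite('pics/t2c.png',np.hstack([cv2.resize(b[145:245,215:315],(400,600)[:1]*2,interpolation=2),cv2.resize(a[150:250,230:330],(400,400),interpolation=2)])[:,:,::-1])
E
```

```text
time_s: 6.4
tcp_pos: [0.6445, 0.1773, 0.1481]
tcp_rot: [-3.141, -0.003, -0.0]
wrist_force: [0.3, 1.2, 6.8]
opening: 0.017
grasp_force: 26.6
[0.01824945 0.25992914 7.35561003]
```

View pics/t2c.png

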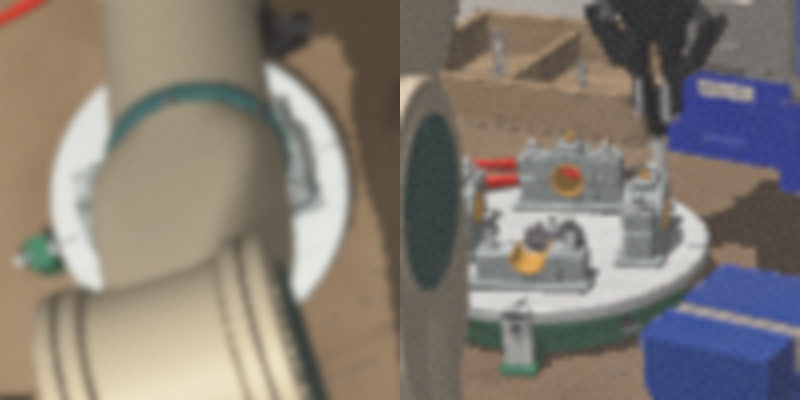

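The open block is nearly at the pointer: in the scene half the block is at (530,265) and the pointer at (518,335). I'll feel for the notch.

```bash
for i in 1 2 3; do python3 -m jog '[[-0.6,1.4,0,0,0,0,1],[0,0,0,0,0,0,1],[0,0,0,0,0,0,1]]' | egrep 'pos|wrist'; done
```

```text
tcp_pos: [0.6444, 0.177, 0.1481]
wrist_force: [1.7, 2.0, 5.1]
tcp_pos: [0.6442, 0.1767, 0.1481]
wrist_force: [3.4, 3.8, 5.5]
tcp_pos: [0.6442, 0.1765, 0.1481]
wrist_force: [4.6, 5.6, 2.9]
```

```bash
for i in 1 2 3; do python3 -m jog '[[1.3,-2.8,0,0,0,0,1],[0,0,0,0,0,0,1],[0,0,0,0,0,0,1]]' | egrep 'pos|wrist'; done
```

```text
tcp_pos: [0.6444, 0.177, 0.1481]
wrist_force: [0.8, 3.0, 6.8]
tcp_pos: [0.6448, 0.1778, 0.148]
wrist_force: [-1.2, -0.3, 8.9]
tcp_pos: [0.6451, 0.1783, 0.148]
wrist_force: [-4.6, -4.9, 11.9]
```

Resisted both ways at the same spot, so it is in the notch. Relaxing, releasing, and lifting.

```bash
python3 -m jog '[[-1.6,3.6,0,0,0,0,1],[0,0,0,0,0,0,1],[0,0,0,0,0,0,0.5],[0,0,0,0,0,0,0.5],[0,0,0,0,0,0,0.5],[0,0,0,0,0,0,0.5],[0,0,-20,0,0,0,0.5],[0,0,-40,0,0,0,0.5]]'
python3 -m jog '[[0,0,-40,0,0,0,0],[0,0,-40,0,0,0,0],[0,0,-20,0,0,0,0],[0,49,0,0,0,-8.5,0],[0,49,0,0,0,-8.5,0],[0,49,0,0,0,-8.5,0]]'
```

```text
time_s: 9.1
tcp_pos: [0.6413, 0.1769, 0.2032]
tcp_rot: [3.139, 0.008, -0.0]
wrist_force: [1.0, 0.8, 0.5]
opening: 0.0427
grasp_force: 0.0
time_s: 9.7
tcp_pos: [0.6647, 0.0321, 0.3067]
tcp_rot: [3.141, 0.001, 0.452]
wrist_force: [0.9, 0.6, -0.2]
opening: 0.0851
grasp_force: 0.0
```

```bash
python3 -m jog '[[-30,28,0,0,0,0,0],[-35,32,0,0,0,0,0],[-35,32,0,0,0,0,0],[-35,32,0,0,0,0,0],[-35,32,0,0,0,0,0],[-35,32,0,0,0,0,0],[-30,28,0,0,0,0,0],[-20,18,0,0,0,0,0]]'
python3 -m jog '[[0,0,0,0,0,-8.5,0],[0,0,0,0,0,-8.5,0],[0,0,0,0,0,-8.5,0],[0,0,0,0,0,-8.5,0],[0,0,0,0,0,-8.5,0],[0,0,0,0,0,-8.5,0],[0,0,0,0,0,-8.5,0],[0,0,0,0,0,-3,0]]'
python3 - <<'E'
from h import *
b=snap('top','t3.png');a=snap('scene','s3.png');print(monitor.state()['tcp_pos'],monitor.state()['tcp_rot'])
cv2.imwrite('pics/t3c.png',np.hstack([cv2.resize(b[150:240,215:305],(400,400),interpolation=2),cv2.resize(a[230:290,400:480],(400,400),interpolation=2)])[:,:,::-1])
for n in('scene','top'):print(n,[proj(n,p) for p in((.4958,-.3907,.03),(.4946,-.358,.016),(.497,-.4237,.016))])
E
```

```text
time_s: 10.5
tcp_pos: [0.5335, -0.2917, 0.3062]
tcp_rot: [3.141, 0.002, 0.441]
wrist_force: [0.1, -0.4, 0.1]
opening: 0.0851
grasp_force: 0.0
time_s: 11.3
tcp_pos: [0.5355, -0.2878, 0.306]
tcp_rot: [-3.141, -0.0, 1.54]
wrist_force: [-0.3, 0.5, 0.5]
opening: 0.0852
grasp_force: 0.0
[ 0.53555608 -0.28777694  0.30604076] [-3.14109266e+00 -4.06369553e-04  1.53531994e+00]
scene [array([446.1, 259.4]), array([434. , 261.5]), array([457.8, 266.2])]
top [array([440. , 208.4]), array([429.5, 209.1]), array([448.2, 208.6])]
```

View pics/t3c.png

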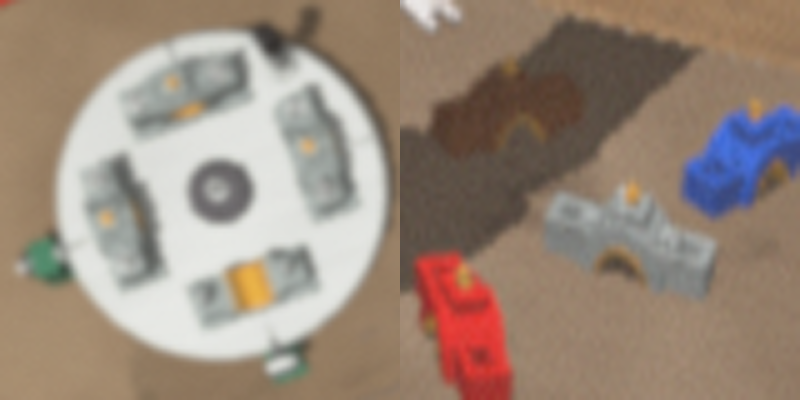

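The open block now faces the pointer, at (250,285) against (285,362) in the left half. The small cap's holes are at (434.4,261.4) and (458.4,266.4) in the scene image, within 1 px of prediction. Going to grasp.

```bash
python3 -m jog '[[-35,-12,0,0,0,0,0.25],[-35,-12,0,0,0,0,0.25],[-34,-12,0,0,0,0,0.25],[0,0,40,0,0,0,0.25],[0,0,45,0,0,0,0.25],[0,0,45,0,0,0,0.25],[0,0,45,0,0,0,0.25],[0,0,0,0,0,0,0.25]]'
python3 -m jog '[[0,0,0,0,0,0,0.25],[0,0,0,0,0,0,0.25]]'
```

```text
time_s: 12.2
tcp_pos: [0.4919, -0.3878, 0.1252]
tcp_rot: [-3.13, -0.007, 1.534]
wrist_force: [-1.5, 0.5, -0.4]
opening: 0.064
grasp_force: 0.0
time_s: 12.4
tcp_pos: [0.498, -0.3913, 0.1341]
tcp_rot: [3.138, 0.003, 1.535]
wrist_force: [0.4, 0.3, 0.6]
opening: 0.0642
grasp_force: 0.0
```

```bash
python3 -m jog '[[0,-1.5,25,0,0,0,0.25],[0,0,25,0,0,0,0.25],[0,0,25,0,0,0,0.25],[0,0,20,0,0,0,0.25],[0,0,11,0,0,0,0.25],[0,0,0,0,0,0,0.25],[0,0,0,0,0,0,0.25]]'
python3 -m jog '[[0,0,0,0,0,0,0.4],[0,0,0,0,0,0,0.5],[0,0,0,0,0,0,0.7],[0,0,0,0,0,0,1],[0,0,0,0,0,0,1],[0,0,0,0,0,0,1],[0,0,0,0,0,0,1],[0,0,0,0,0,0,1]]' 60
```

```text
time_s: 13.1
tcp_pos: [0.4959, -0.391, 0.027]
tcp_rot: [3.139, 0.002, 1.535]
wrist_force: [0.3, -0.1, -0.0]
opening: 0.0639
grasp_force: 0.0
time_s: 13.9
tcp_pos: [0.4953, -0.3906, 0.0265]
tcp_rot: [3.14, 0.001, 1.535]
wrist_force: [-2.2, 0.4, 6.7]
opening: 0.0308
grasp_force: 60.4
```

```bash
python3 -m jog '[[0,0,-5,0,0,0,1],[0,0,-15,0,0,0,1],[0,0,-35,0,0,0,1],[0,0,-45,0,0,0,1],[0,0,-45,0,0,0,1],[0,0,-45,0,0,0,1],[0,0,-45,0,0,0,1],[0,0,-30,0,0,0,1]]' 80
python3 - <<'E'
from h import *
s=monitor.state();print(s['tcp_pos'],s['tcp_rot'],s['opening'],s['wrist_force'])
b=cv2.imread('pics/t3.png');a=cv2.imread('pics/s3.png')
cv2.imwrite('pics/t3d.png',np.hstack([cv2.resize(b[190:240,245:295],(400,400),interpolation=2),cv2.resize(a[195:235,240:280],(400,400),interpolation=2)]))
th=.365; c=np.array([.5405,.2225]); p=c-.08*np.array([np.cos(th),np.sin(th)]); e=.033*np.array([-np.sin(th),np.cos(th)])
for n,o,k in(('top',(245,190),8),('scene',(240,195),10)):
  for sg in(1,-1): q=p+sg*e; print(n,[(proj(n,(*q,z))+.5-o)*k for z in(.108,.078)])
E
```

```text
time_s: 14.7
tcp_pos: [0.4952, -0.3904, 0.2948]
tcp_rot: [3.138, 0.002, 1.536]
wrist_force: [0.2, -0.6, -3.7]
opening: 0.0297
grasp_force: 80.1
[ 0.49515184 -0.39039835  0.29480459] [3.13799176e+00 2.31651428e-03 1.53571164e+00] 0.02969029901307125 [ 0.16637243 -0.64401248 -3.73208314]
top [array([128. , 217.6]), array([140. , 223.2])]
top [array([278.4, 163.2]), array([286.4, 169.6])]
scene [array([125.,  84.]), array([132., 169.])]
scene [array([328.,  89.]), array([334., 175.])]
```

View pics/t3d.png

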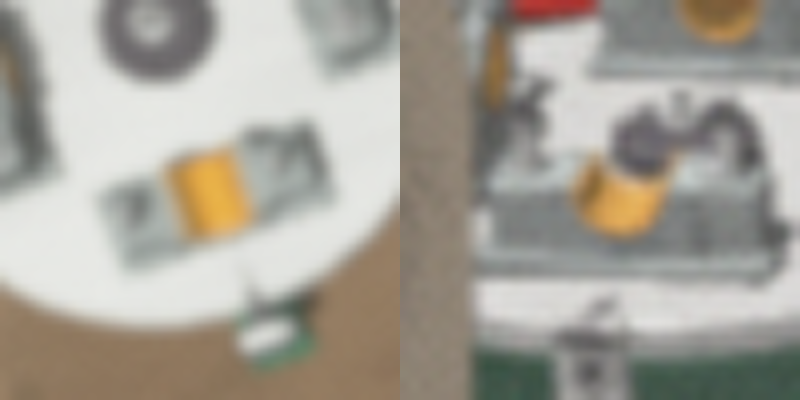

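Stud feet in the top view are near (137,213) and (288,165), against predicted (140,223) and (286,170). The scene view also agrees within about a pixel. I'll refine the axis and block angle using the plate rim and its quarter ticks.

```bash
python3 - <<'E'
from h import *
from scipy.optimize import least_squares
from scipy.ndimage import map_coordinates
g=np.mean([viewer.snapshot('top').astype(float) for _ in range(8)],0)
cv2.imwrite('pics/avg.png',g[:,:,::-1]); gray=g.min(2)
S=lambda P:map_coordinates(gray,[[proj('top',p)[1] for p in P],[proj('top',p)[0] for p in P]],order=1)
c=np.array([.5405,.2225]); rs=np.arange(.118,.142,.0005)
for it in range(2):
  E=[]
  for a in np.linspace(-np.pi,np.pi,120,endpoint=False):
    v=S([(c[0]+r*np.cos(a),c[1]+r*np.sin(a),.048) for r in rs]); d=np.gradient(v)
    r=rs[np.argmin(d)]; E.append(c+r*np.array([np.cos(a),np.sin(a)]))
  E=np.array(E); s=least_squares(lambda q:np.hypot(*(E-q[:2]).T)-q[2],[*c,.13],loss='soft_l1',f_scale=.001).x; c=s[:2]; print('fit',s)
A=np.radians(np.arange(-180,180,.5)); v=np.mean([S([(c[0]+r*np.cos(a),c[1]+r*np.sin(a),.048) for a in A]) for r in np.arange(.112,.126,.002)],0)
from scipy.signal import find_peaks
k,pr=find_peaks(-(v-cv2.blur(v[None],(31,1))[0]),prominence=5)
print([(round(A[i],3),round(A[i]%(np.pi/2),3),round(p)) for i,p in zip(k,pr['prominences'])])
E
```

```text
[ WARN:0@3.663] global loadsave.cpp:1063 imwrite_ Unsupported depth image for selected encoder is fallbacked to CV_8U.
Traceback (most recent call last):
  File "h.py", line 8, in proj
    c,f,R,t=cam(n); p=R@np.array(X)+t; return np.round([c['cx']+f*p[0]/p[2],c['cy']+f*p[1]/p[2]],1)
            ~~~^^^
  File "h.py", line 6, in cam
    c=viewer.camera_model(n); f=200/np.tan(np.radians(c['vertical_fov'])/2); return c,f,np.array(c['R']),np.array(c['t'])
ValueError: time passes only in moves, steps and waits
```

```bash
sed -i 's/^def cam/from functools import lru_cache\n@lru_cache\ndef cam/; s/p\[2\]\],1)/p[2]],3)/' h.py; python3 - <<'E'
from h import *
from scipy.optimize import least_squares
from scipy.ndimage import map_coordinates
from scipy.signal import find_peaks
gray=cv2.imread('pics/avg.png').astype(float).min(2)
def S(P):
  q=np.array([proj('top',p) for p in P]); return map_coordinates(gray,[q[:,1],q[:,0]],order=1)
c=np.array([.5405,.2225]); rs=np.arange(.118,.142,.0005)
for it in range(2):
  E=[]
  for a in np.linspace(-np.pi,np.pi,120,endpoint=False):
    u=np.array([np.cos(a),np.sin(a)]); v=S([(*(c+r*u),.048) for r in rs]); E.append(c+rs[np.argmin(np.gradient(v))]*u)
  E=np.array(E); s=least_squares(lambda q:np.hypot(*(E-q[:2]).T)-q[2],[*c,.13],loss='soft_l1',f_scale=.001).x; c=s[:2]; print('fit',s)
A=np.radians(np.arange(-180,180,.5)); v=np.mean([S([(*(c+r*np.array([np.cos(a),np.sin(a)])),.048) for a in A]) for r in np.arange(.112,.126,.002)],0)
k,pr=find_peaks(cv2.blur(v[None],(31,1))[0]-v,prominence=5)
print([(round(A[i],3),round(A[i]%(np.pi/2),3),round(p)) for i,p in zip(k,pr['prominences'])])
s=monitor.state();print(s['tcp_pos'],s['tcp_rot'],s['grasp_force'],s['time_s'])
E
```

```text
fit [0.54152457 0.22414239 0.13007159]
fit [0.54155071 0.22425784 0.13017231]
[(np.float64(-2.775), np.float64(0.367), 19), (np.float64(-1.204), np.float64(0.367), 12), (np.float64(-0.995), np.float64(0.576), 8), (np.float64(-0.716), np.float64(0.855), 18), (np.float64(-0.314), np.float64(1.257), 53), (np.float64(-0.087), np.float64(1.484), 13), (np.float64(0.358), np.float64(0.358), 17), (np.float64(0.794), np.float64(0.794), 9), (np.float64(1.431), np.float64(1.431), 5), (np.float64(1.929), np.float64(0.358), 14)]
[ 0.49365664 -0.38966203  0.28831335] [-3.13831620e+00 -2.24171943e-03  1.53567473e+00] 80.05273796617985 15.1
```

```bash
python3 -m jog '[[10,-1,-5,0,0,0,1],[25,-2,-5,0,0,0,1],[40,-3,0,0,0,0,1],[45,-4,0,0,0,0,1],[45,-4,0,0,0,0,1],[45,-4,0,0,0,0,1],[45,-4,0,0,0,0,1],[45,-4,0,0,0,0,1]]'
python3 -m jog '[[45,-4,0,0,0,0,1],[45,-4,0,0,0,0,1],[45,-4,0,0,0,0,1],[45,-3,0,0,0,0,1],[40,-3,0,0,0,0,1],[34,-2,0,0,0,0,1],[20,-1,0,0,0,0,1],[10,-1,0,0,0,0,1]]'
python3 -m jog '[[0,0,0,0,0,-3,1],[0,0,0,0,0,-5,1],[0,0,0,0,0,-5,1],[0,0,0,0,0,-5,1],[0,0,0,0,0,-3.8,1],[0,0,0,0,0,-1,1],[0,0,0,0,0,0,1],[0,0,0,0,0,0,1]]'
```

```text
time_s: 15.9
tcp_pos: [0.4785, -0.087, 0.3003]
tcp_rot: [-3.141, -0.0, 1.536]
wrist_force: [0.7, 0.6, -2.6]
opening: 0.0299
grasp_force: 80.0
time_s: 16.7
tcp_pos: [0.4661, 0.198, 0.3003]
tcp_rot: [-3.141, -0.001, 1.54]
wrist_force: [-0.2, -0.4, -1.9]
opening: 0.0296
grasp_force: 80.0
time_s: 17.5
tcp_pos: [0.4672, 0.1947, 0.3003]
tcp_rot: [-3.141, 0.0, 1.932]
wrist_force: [0.8, -0.4, -2.6]
opening: 0.0295
grasp_force: 80.0
```

```bash
python3 -m jog '[[0,0,15,0,0,0,1],[0,0,30,0,0,0,1],[0,0,35,0,0,0,1],[0,0,30,0,0,0,1],[0,0,20,0,0,0,1],[0,0,10,0,0,0,1],[0,0,5,0,0,0,1],[0,0,0,0,0,0,1]]'
python3 -m jog '[[0,0,0,0,0,0,1],[0,0,0,0,0,0,1],[0,0,0,0,0,0,1]]'
python3 - <<'E'
from h import *
b=snap('top','t4.png');a=snap('scene','s4.png');st=monitor.state();T=st['tcp_pos'];print(T,st['tcp_rot'])
cv2.imwrite('pics/t4c.png',np.hstack([cv2.resize(b[180:230,245:295],(400,400),interpolation=2),cv2.resize(a[175:225,240:290],(400,400),interpolation=2)])[:,:,::-1])
yaw=st['tcp_rot'][2];e=.033*np.array([np.cos(yaw),np.sin(yaw)]);s0=np.array([.467,.1956])
f=lambda n,P,o:np.round((proj(n,P)+.5-o)*8)
for n,o in(('top',(245,180)),('scene',(240,175))):
  print(n,[f(n,(*(T[:2]+s*e),T[2]-.0265+z),o) for s in(1,-1) for z in(0,.016)],'stud',[f(n,(*(s0+s*e),z),o) for s in(1,-1) for z in(.108,.078)])
E
```

```text
time_s: 18.3
tcp_pos: [0.4675, 0.1952, 0.1554]
tcp_rot: [3.141, 0.0, 1.933]
wrist_force: [0.7, 0.7, -2.8]
opening: 0.0296
grasp_force: 79.9
time_s: 18.6
tcp_pos: [0.4677, 0.1952, 0.1561]
tcp_rot: [3.14, 0.0, 1.933]
wrist_force: [-0.2, 0.3, -2.8]
opening: 0.0301
grasp_force: 79.9
[0.46757119 0.19511641 0.15578697] [3.14062594e+00 4.57453207e-05 1.93328126e+00]
top [array([117., 289.]), array([110., 286.]), array([269., 234.]), array([264., 230.])] stud [array([124., 295.]), array([136., 300.]), array([274., 240.]), array([283., 247.])]
scene [array([ 96., 176.]), array([ 93., 138.]), array([259., 180.]), array([257., 142.])] stud [array([ 98., 225.]), array([104., 294.]), array([261., 229.]), array([265., 298.])]
```

View pics/t4c.png

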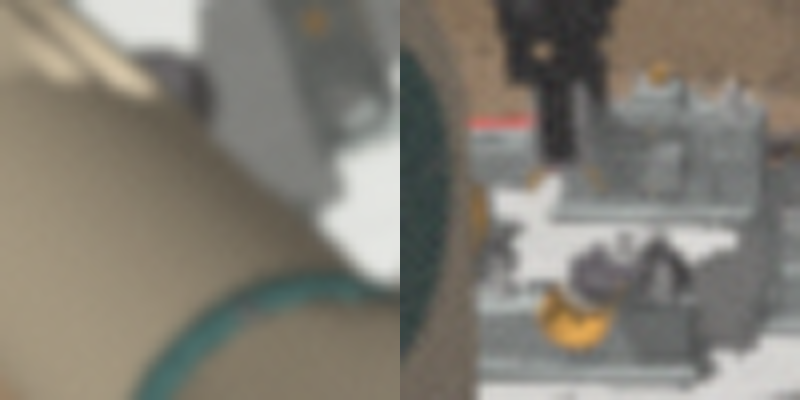

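The scene half shows the near finger at (560,130). Either side of it are the cap's ears, at (500,150) and (665,165), with brass lining just below at (540,180) and (595,185); grey against grey blocks. Lowering to final height, then isolating the cap by image differencing.

```bash
python3 -m jog '[[0,0,3,0,0,0,1],[0,0,4,0,0,0,1],[0,0,3,0,0,0,1],[0,0,1,0,0,0,1],[0,0,0,0,0,0,1],[0,0,0,0,0,0,1],[0,0,0,0,0,0,1],[0,0,0,0,0,0,1]]'
python3 - <<'E'
from h import *
a=np.mean([viewer.snapshot('scene').astype(float) for _ in range(10)],0).astype(np.uint8)[:,:,::-1].copy();st=monitor.state();T=st['tcp_pos'];print(T,st['tcp_rot'],st['wrist_force'],st['torque'])
cv2.imwrite('pics/s5.png',a)
x0,y0,k=245,180,10
A=cv2.resize(a[y0:y0+40,x0:x0+45],None,fx=k,fy=k,interpolation=2)
B=cv2.resize(a[y0:y0+40,x0:x0+45],None,fx=k,fy=k,interpolation=2)
yaw=st['tcp_rot'][2];L=np.array([np.cos(yaw),np.sin(yaw)]);W=np.array([L[1],-L[0]])
def line(P,Q,col):
  p,q=[tuple(np.int32((proj('scene',X)+.5-(x0,y0))*k)) for X in(P,Q)]; cv2.line(B,p,q,col,1)
zb=T[2]-.0265
for w in(.016,-.016):
  q=lambda l,z:(*(T[:2]+l*L+w*W),zb+z)
  pts=[(-.045,0),(-.045,.016),(-.026,.016),(-.014,.03),(.014,.03),(.026,.016),(.045,.016),(.045,0)]
  for i in range(8): line(q(*pts[i]),q(*pts[(i+1)%8]),(0,255,255) if w>0 else (255,255,0))
for s in(.033,-.033): X=np.array([.467,.1956])+s*L; line((*X,.078),(*X,.108),(0,0,255)); X=T[:2]+s*L; line((*X,zb),(*X,zb+.016),(0,255,0))
cv2.imwrite('pics/s5c.png',cv2.resize(np.hstack([A[:,:450],B[:,:450]]),(800,356)))
E
```

```text
time_s: 19.5
tcp_pos: [0.4674, 0.1951, 0.1444]
tcp_rot: [3.141, -0.0, 1.934]
wrist_force: [1.0, -0.7, -1.9]
opening: 0.0298
grasp_force: 79.9
[0.46730545 0.19505402 0.14433798] [3.14151896e+00 4.03205067e-05 1.93353455e+00] [ 0.82256207  0.62654294 -3.03789051] [ 0.04268935 -0.03607766 -0.04458495]
```

View pics/s5c.png

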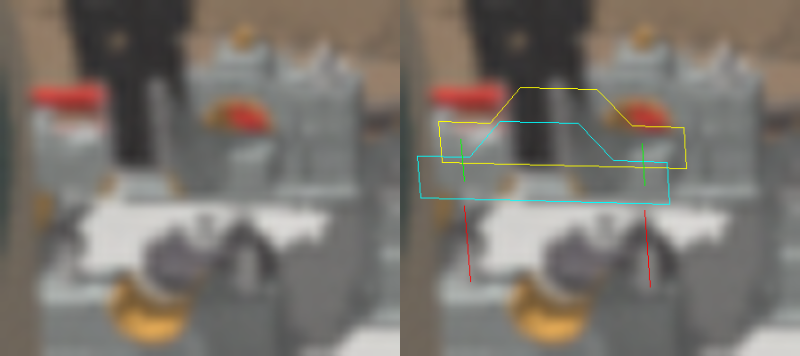

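The averaged picture shows the cap level on its predicted outline, with its brass arch at (143,185). The studs at (68,250) and (248,250) are in line with the holes, and there is clear air between. Handing in.

```bash
python3 -c "
from rig import ctrl; print(ctrl.sign_off())"
```

```text
the job is handed in; nothing more can be done
None
```

The plate is clicked in with the open block at the pointer, and the gripper is holding the smaller cap level about 1 cm above the stud tips. By my measurements its holes are in line with the studs to about 1 mm; I handed the job in at about 20 s of the allowed 58 s.

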